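# Slide the reference disc along the rail into the reading pocket

## Robot

A 6-joint arm with a two-finger parallel gripper is mounted at the origin on the work surface. World frame = base frame: x ahead of the robot, y to its left, z up, the work surface at z = 0. Lengths are in mm, angles in rad, forces in N, time in s.
With the tool pointing down it reaches from about 300 to 775 mm from the base axis. Payload 14.6 kg.
Tool frame: the origin (TCP) lies between the finger pads; the fingertips stand 19 mm ahead of it and the grasp point (between the pads) is the TCP; z points along the fingers, y is the line along which they close (so a half turn about z gives the same grasp; the last joint's range is limited). The gripper opens to 94 mm and grips with 3 to 60 N. Pads are 16 mm wide; open, the fingers measure 119 mm over their backs; the gripper's body (75 mm by 177 mm) begins 78 mm behind the grasp point.
Start: joints at [-1.196, 0.3, 1.521, -0, 1.321, -0.067], TCP at [235.154, -497.184, 224.446] pointing down, gripper open.
Joint ranges: [-3.03, 3.03], [-0.79, 2.21], [0.23, 2.52], [-1.04, 4.18], [0, 3.07], [-2.55, 2.55]. Speed limits (rad/s): [2.22, 2.22, 2.57, 3.14, 3.14, 3.14].

## Interface

Orientations are given as [roll, pitch, yaw] about the fixed x, y, z axes, in that order (R = Rz(yaw) Ry(pitch) Rx(roll)).
In Python, from cell import monitor, imaging, job, find_in, trace gives the robot as it stands. The module is installed in compiled form; this text tells all that it offers.
- The arm moves only by the tool arm_command, never from a script. Its argument "steps" is a list of rows, each a list of 5 numbers: the opening, from 0 (shut) to 1 (fully open), then the shift along the tool's x, y, z in mm, then the turn about the tool's z in degrees. In form: [[gripper, dx, dy, dz, turn], ...]. A call has 1 to 20 rows; each row is the pose to reach, as a shift and turn from the pose commanded when the call began, along the tool's axes at that moment; what a row does not reach only later rows make up. A row lasts 1/8 s, in which the tool goes at most 62.5 mm and 10.7 degrees, less where a joint would pass 70% of its speed; a pose out of reach is approached as far as the arm can. A call with a gripper value outside its range is refused whole. The fingers move at their own pace and stop on an object; "force" is the grip in N (left out, the last holds). Time passes only in rows, so rows that repeat a pose let the fingers close. It gives the time, the measured TCP pose, the force, the opening and the grip force at its end, in the units of the state.
- monitor.read_state(): the state, without advancing time (a new reading comes with each control period).
- imaging.camera(name): name is "scene" or "top" or "wrist"; returns a dict with "img" (420x560x3 uint8, red, green, blue), "mtx" (3x3 intrinsics, pixels), "view" (4x4, takes a point from world to camera coordinates). Camera axes: x right, y down, z forward; pixel columns grow to the right and rows downward; lengths in mm; the calibration is good to about 2 mm. A picture is of the moment at which its call begins. There is no depth.
- job.sign_off(): hands the job in; it is judged then, once.
Trained networks look in a picture, given as the dict that the camera call returned (one of the last four; its "shot" number tells which), for a name from the list of things; names that differ only in an ending like _2 or _b are one class to them, and where a whole thing is asked for, a point or a joint stands for the part that bears it (a point fixed in the world has none). Each returns a list of dicts, best first, with "p" (0 to 1); they miss things now and then, are a little off and sometimes report something else, mostly with a low value. They report only what shows in the picture. A call takes as long as a camera call. They do not tell look-alikes from the thing itself.
- find_in(picture, target): "rect" ([centre column, centre row, width, height] in pixels, round what is visible of it).
- trace(picture, target): "region" (420x560 bool, what is visible of it) and "rect" ([centre column, centre row, width, height] in pixels, round what is visible of it).
The state is a dict: "clock": time; "joints": joint angles; "qd": joint speeds; "effort": joint torques, N m; "eef_pos": TCP position; "eef_rot": TCP orientation; "wrist_force": force on the tool from outside, world axes, zero at the start; "moment": the same for the moment, N m; "finger_gap": finger opening in mm; "finger_force": force on a finger pad.
Only numpy, scipy, OpenCV 4.12 (cv2) and the standard library are available. Lean on these libraries where they do the work, as an engineer would, in place of code of your own. Each camera call takes 0.05 s, during which the arm holds its last target. There are 200 camera calls.

## Task

Using only your fingertips, push the flat white disc on the deck of the colour reader (the one without a knob) across the deck until it rests against the long steel rail, then slide it along the rail, keeping it against the rail all the way, into the corner pocket until it is fully home against both the rail and the end stop. Do not take the disc between the fingers or lift it, and do not disturb anything else; finish with the hand clear of everything.

Things in the scene. Friction and masses are not known exactly. Their poses are not given: they have to be found in the camera images.
- reader: Colour reader, fixed to the bench. Origin at bench height under the deck; z up, x across the deck towards the rail, y along the rail towards the pocket. In this frame, in mm: flat deck top at z=40, from x=-125 to 110, y=-210 to 250; deck, rail and pocket are smooth (friction about 0.3); a low white console, 20 above the deck, at y=170 to 245.
- rail (a point): Point at the foot of the steel rail's straight face (x=75, y=-30, z=40 mm in the reader's frame). The face runs along the reader's y from y=-210 to 165 and looks to -x; the rail is 14 mm thick and stands 10 mm above the deck. Axes as the reader's.
- stop (a point): Point at the foot of the end stop's face (x=50, y=155, z=40 mm in the reader's frame). The face is square to the rail, looks to -y and reaches from the rail to the front lip; 10 mm high, 10 mm thick. Axes as the reader's.
- pocket (a point): Where the centre of the disc's underside lies when fully home (x=50, y=130, z=40 mm in the reader's frame), over a flush dark reading port. The pocket is 54 mm wide, between the rail and a 10 mm high front lip with inner face at x=21, from y=130 to 155, with a lead-in from about y=120 that splays outwards to about x=10. Open above and towards -y. Axes as the reader's.
- disc: The flat white ceramic disc to be moved: 50 mm across, 14 mm thick, plain top, about 70 g, loose on the deck, clear of the rail. Origin at the centre of its underside, z up. It slides easily.
- cap: a ceramic disc like the flat one, 50 mm across and 10 mm thick, but with a round knob on top (30 mm high in all); loose, stands on the deck, stays where it is. Origin at the centre of its underside
- vial: a small amber screw-cap jar, 26 mm across, 48 mm high, standing loose on the deck, in front of the pocket; stays where it is. Origin at the centre of its underside
- block: an aluminium block 45 x 28 x 30 mm high with three holes, loose at the -y front corner of the deck; stays where it is. Origin at the centre of its underside
- amber: an amber bottle, 70 mm across, 150 mm high, on the bench to the right of the reader; stays where it is. Origin at the centre of its underside
- squat: a white plastic jar, 64 mm across, 100 mm high, on the bench to the right of the reader; stays where it is. Origin at the centre of its underside
- beaker: a glass beaker, 70 mm across, 90 mm high, on the bench to the left of the reader; stays where it is. Origin at the centre of its underside
- dishes: a stack of three clear dishes, 60 mm across, 40 mm high, on the bench to the left of the reader; stays where it is. Origin at the centre of its underside
There are look-alikes about, which are no part of the job. What is shaped like the disc but black or turquoise is not meant.

How it is judged:
By the outcome, as a careful person would: the job done as asked, in the order asked, and still so for the second after the job is handed in, with the robot touching nothing.
It also fails if it takes over 51 s, if anything falls off the work surface, if the arm or the gripper's body presses on something with over 40 N, if the wrist force passes 120 N, or if a joint passes its speed limit or range.

## Working session

There is one attempt and no reset: what is moved stays moved. The work goes in short steps, Python scripts to look and compute and a tool call to move; the robot and the scene stay as the last step left them, time stands still between calls to the robot, and variables do not carry over. Pictures are saved under pics/ and viewed, at most 10 in all, crops included, and the job is handed in when it is done.

Besides the shell and the picture viewer there is one more tool, called after ">>>" as a command line: name --pt "numbers of a row" for each row, then --argument value for the rest. arm_command: Moves the arm, as the interface text tells. Its arguments: {"type":"object","properties":{"steps":{"type":"array","items":{"type":"array","items":{"type":"number"}}},"force":{"type":"number"}},"required":["steps"]}

```bash
mkdir -p pics
cat > h.py <<'E'
import numpy as np, cv2
from cell import monitor, imaging, job, find_in, trace
def ray(c,u,v,z):
    d=np.linalg.inv(c["mtx"])@[u,v,1]; V=c["view"]; R=V[:3,:3]; t=V[:3,3]
    o=-R.T@t; d=R.T@d; return o+d*(z-o[2])/d[2]
def proj(c,P):
    p=c["view"][:3,:3]@np.asarray(P,float)+c["view"][:3,3]; p=c["mtx"]@p; return p[:2]/p[2]
E
python3 - <<'E'
from h import *
s=monitor.read_state(); print({k:np.round(s[k],3) for k in("clock","eef_pos","eef_rot","finger_gap")})
for n in("top","scene"):
    c=imaging.camera(n); cv2.imwrite(f"pics/{n}0.png",c["img"][:,:,::-1])
    for t in("reader","disc","cap","vial","block"):
        for r in find_in(c,t)[:5]:
            u,v=r["rect"][:2]; print(n,t,round(r["p"],2),np.round(r["rect"]),np.round(ray(c,u,v,50)))
E
```

```text
{'clock': np.float64(0.0), 'eef_pos': array([ 235.059, -496.967,  223.872]), 'eef_rot': array([-3.14 , -0.   ,  0.442]), 'finger_gap': np.float64(93.967)}
top disc 0.87 [350. 277.  17.  21.] [ 368. -149.   50.]
top disc 0.86 [317. 277.  21.  19.] [367. -65.  50.]
top disc 0.6 [404. 220.  19.  20.] [ 515. -286.   50.]
top disc 0.54 [343. 218.  20.  21.] [ 518. -131.   50.]
top disc 0.53 [405. 253.  22.  22.] [ 431. -287.   50.]
top cap 0.69 [308. 224.  17.  12.] [500. -41.  50.]
top vial 0.42 [261. 228.  10.  13.] [487.  79.  50.]
top block 0.61 [377. 238.  14.  14.] [ 468. -216.   50.]
scene disc 0.59 [244. 209.  17.  16.] [400. -84.  50.]
scene disc 0.58 [258. 240.  15.  13.] [ 526. -126.   50.]
scene disc 0.55 [223. 225.  12.  14.] [ 405. -173.   50.]
scene disc 0.5 [200. 259.  17.  21.] [ 463. -303.   50.]
scene cap 0.68 [277. 223.  10.  17.] [514. -39.  50.]
scene vial 0.57 [301. 197.   9.  16.] [482.  92.  50.]
scene block 0.67 [292. 234. 155. 123.] [575. -33.  50.]
scene block 0.49 [226. 242.  12.  10.] [ 466. -207.   50.]
```

View pics/top0.png

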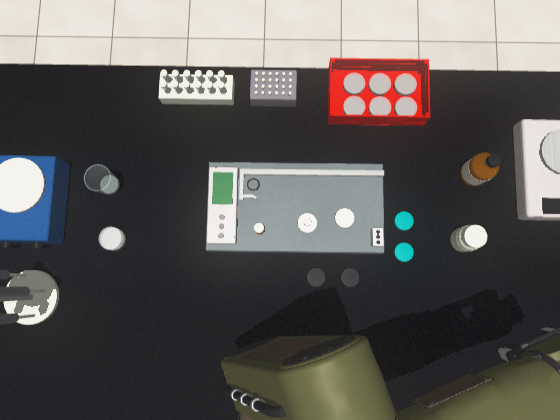

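View pics/scene0.png

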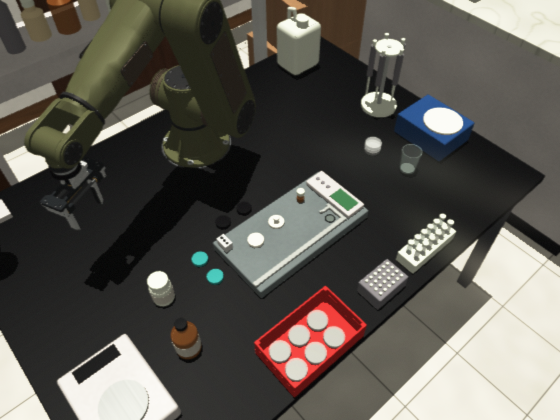

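The white plain disc is at top px (344,218). Things it could be confused with: the knobbed cap (307,223), turquoise discs (404,220) and (404,252), black discs (317,277) and (350,277), and the white discs in the red box. I choose (344,218). Next I'll fit the reader and check a crop.

Run:
```python
from h import *
c=imaging.camera("top"); im=c["img"]; 
cv2.imwrite("pics/crop.png",cv2.resize(im[150:265,195:425,::-1],None,fx=3.4,fy=3.4,interpolation=cv2.INTER_CUBIC))
# deck edges
r=trace(c,"reader"); print([(x["p"],x["rect"]) for x in r])
g=im.astype(int).sum(2)
m=(g>150).astype(np.uint8); m=cv2.morphologyEx(m,cv2.MORPH_OPEN,np.ones((3,3)))
n,l,st,_=cv2.connectedComponentsWithStats(m); k=l[240,330]; print(st[k])
cs,_=cv2.findContours((l==k).astype(np.uint8),cv2.RETR_EXTERNAL,cv2.CHAIN_APPROX_NONE)
b=cv2.minAreaRect(cs[0]); print(b)
P=np.array([ray(c,*p,40)[:2] for p in cv2.boxPoints(b)]); print(P.round(), np.linalg.norm(np.diff(P,axis=0),axis=1))
for n in ["disc","cap","vial"]:
  for q in trace(c,n)[:4]:
    ys,xs=np.nonzero(q["region"]); print(n,round(q["p"],2),xs.mean().round(1),ys.mean().round(1),ray(c,xs.mean(),ys.mean(),54).round(1))
```

```text
[(0.9, [293.5, 207.2, 183.0, 91.7])]
[  196   162   189   102 16881]
((290.0, 212.49996948242188), (100.99998474121094, 187.99996948242188), 90.0)
[[ 660.  256.]
 [ 669. -238.]
 [ 405. -236.]
 [ 395.  244.]] [494.91680572 263.94885472 479.75952016]
disc 0.8 349.4 277.0 [ 367.8 -146.7   54. ]
disc 0.71 315.2 276.7 [366.7 -61.   54. ]
disc 0.63 403.1 220.0 [ 514.8 -282.9   54. ]
disc 0.63 403.6 251.2 [ 435.6 -283.1   54. ]
cap 0.55 306.6 222.1 [504.5 -37.4  54. ]
vial 0.45 258.9 227.5 [487.8  84.2  54. ]
```

View pics/crop.png

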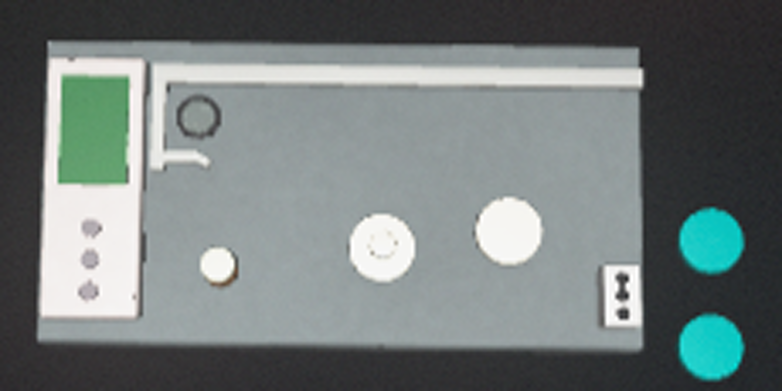

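The crop shows a plain white disc at (509,231), the knobbed cap at (382,247), the port ring at (199,117) and the rail foot along row ~87. The choice holds, so I'll fit the reader frame.

Run:
```python
from h import *
from scipy.optimize import least_squares
c=imaging.camera("top")
px=lambda a:(np.array(a)+.5)/3.4-.5+[195,150]
obs=[((110,250,40),(48,41)),((110,-210,40),(638,47)),((-125,-210,40),(642,350)),((-125,250,40),(38,341)),((50,130,40),(199,117)),((75,-200,40),(632,88))]
def T(p,q):
    C,S=np.cos(p[2]),np.sin(p[2]); return [p[0]+C*q[0]-S*q[1],p[1]+S*q[0]+C*q[1],q[2]]
f=lambda p:np.concatenate([proj(c,T([p[0],p[1],p[2]],q))-px(u) for q,u in obs])
r=least_squares(f,[540,0,0]); print(r.x, r.fun.reshape(-1,2).round(1))
X,Y,a=r.x
for n,u,z in(("disc",(509,231),54),("cap",(382,247),50),("vial",(218,265),88)):
    w=ray(c,*px(u),z); d=w[:2]-[X,Y]; print(n,w.round(1),"reader",np.round([np.cos(a)*d[0]+np.sin(a)*d[1],-np.sin(a)*d[0]+np.cos(a)*d[1]],1))
```

```text
[ 5.54881086e+02 -2.71267521e+01  8.20097209e-03] [[-0.4 -0.5]
 [ 0.9 -0.5]
 [ 1.2  0.1]
 [-0.8  0.3]
 [ 0.  -0.1]
 [-1.   0.5]]
disc [ 518.  -133.5   54. ] reader [ -37.7 -106.1]
cap [504.4 -38.5  50. ] reader [-50.6 -11. ]
vial [483.7  82.5  88. ] reader [-70.2 110.2]
```

>>> arm_command --pt "0.32 359 -232 0 25" --pt "0.32 359 -232 0 25" --pt "0.32 359 -232 0 25" --pt "0.32 359 -232 0 25" --pt "0.32 359 -232 0 25" --pt "0.32 359 -232 0 25" --pt "0.32 359 -232 0 25" --pt "0.32 359 -232 0 25" --pt "0.32 359 -232 20 25" --pt "0.32 359 -232 20 25" --pt "0.32 359 -232 20 25" --pt "0.32 359 -232 20 25"

```text
clock: 2.4
eef_pos: [460.6, -134.4, 205.1]
eef_rot: [3.141, -0.001, 0.005]
wrist_force: [-0.0, -1.1, 0.6]
finger_gap: 30.3
finger_force: 0.0
```

Run:
```python
from h import *
s=monitor.read_state(); print({k:np.round(s[k],3) for k in("clock","eef_pos","eef_rot","finger_gap","joints")})
c=imaging.camera("wrist"); cv2.imwrite("pics/w1.png",c["img"][:,:,::-1])
for q in trace(c,"disc")[:4]:
    ys,xs=np.nonzero(q["region"]); print(round(q["p"],2),xs.mean().round(1),ys.mean().round(1),ray(c,xs.mean(),ys.mean(),54).round(1))
p=s["eef_pos"]+[0,0,-19]; print(proj(c,p), proj(c,(518,-133,54)))
```

```text
{'clock': np.float64(2.4), 'eef_pos': array([ 460.555, -134.424,  205.132]), 'eef_rot': array([ 3.141e+00, -1.000e-03,  5.000e-03]), 'finger_gap': np.float64(30.334), 'joints': array([-0.36 ,  0.161,  1.739, -0.   ,  1.241,  1.206])}
0.87 419.3 204.5 [ 451.4 -269.1   54. ]
0.79 275.0 130.9 [ 519.8 -130.7   54. ]
0.72 429.9 128.4 [ 522.7 -270.7   54. ]
0.72 288.9 261.4 [ 391.7 -144.9   54. ]
[279.17571462 248.484591  ] [277.57610319 132.94777931]
```

View pics/w1.png

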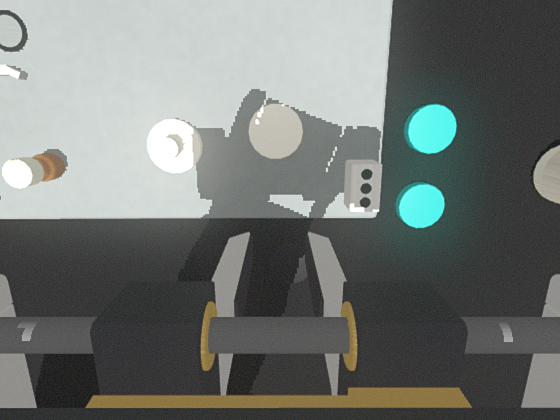

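The disc shows at wrist px (275,131), about world (519.5,-131). I'll go down behind it and push it part of the way.

>>> arm_command --pt "0.32 0 -3 60 0" --pt "0.32 0 -3 110 0" --pt "0.32 0 -3 140 0" --pt "0.32 0 -3 140 0" --pt "0.32 10 -3 140 0" --pt "0.32 18 -3 140 0" --pt "0.32 23 -3 140 0" --pt "0.32 28 -3 140 0" --pt "0.32 33 -3 140 0" --pt "0.32 38 -3 140 0" --pt "0.32 43 -3 140 0" --pt "0.32 48 -3 140 0" --pt "0.32 53 -3 140 0" --pt "0.32 58 -3 140 0" --pt "0.32 63 -3 140 0" --pt "0.32 68 -3 140 0" --pt "0.32 73 -3 140 0" --pt "0.32 78 -3 140 0" --pt "0.32 80 -3 140 0" --pt "0.32 80 -3 140 0"

```text
clock: 5.0
eef_pos: [540.5, -130.5, 64.4]
eef_rot: [-3.142, 0.0, 0.005]
wrist_force: [-0.9, -0.1, -0.5]
finger_gap: 30.0
finger_force: 0.0
```

Run:
```python
from h import *
s=monitor.read_state(); print({k:np.round(s[k],3) for k in("clock","eef_pos","eef_rot","wrist_force")})
c=imaging.camera("wrist"); cv2.imwrite("pics/w2.png",c["img"][:,:,::-1])
for q in trace(c,"disc")[:4]:
    ys,xs=np.nonzero(q["region"]); print(round(q["p"],2),xs.mean().round(1),ys.mean().round(1),ray(c,xs.mean(),ys.mean(),54).round(1),[ray(c,xs.mean(),y,54).round(1)[0] for y in(ys.min(),ys.max())])
print([proj(c,(629.9+z*0,y,40)).round(1) for y in(-200,-133,-60) for z in(0,)])
```

```text
{'clock': np.float64(5.0), 'eef_pos': array([ 540.519, -130.496,   64.376]), 'eef_rot': array([-3.142,  0.   ,  0.005]), 'wrist_force': array([-0.919, -0.083, -0.521])}
0.9 491.5 368.3 [ 467.5 -258.6   54. ] [np.float64(477.6), np.float64(454.6)]
0.86 510.0 254.0 [ 541.6 -256.1   54. ] [np.float64(562.1), np.float64(519.8)]
0.74 278.5 200.7 [ 570.8 -130.    54. ] [np.float64(594.6), np.float64(544.9)]
[array([414.6,  84.1]), array([285. ,  83.3]), array([143.7,  82.5])]
```

View pics/w2.png

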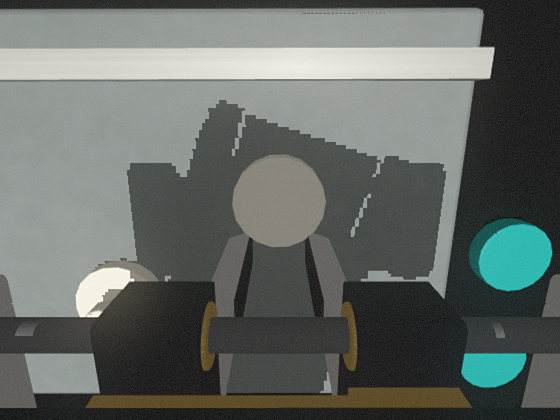

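The disc at (278,201) is seated centrally on both tips, and the rail foot is at row ~80, about 36 mm ahead.

>>> arm_command --pt "0.32 5 0 0 0" --pt "0.32 10 0 0 0" --pt "0.32 15 0 0 0" --pt "0.32 20 0 0 0" --pt "0.32 24 0 0 0" --pt "0.32 28 0 0 0" --pt "0.32 31 0 0 0" --pt "0.32 33 0 0 0" --pt "0.32 34 0 0 0" --pt "0.32 35 0 0 0" --pt "0.32 35 0 0 0"

```text
clock: 6.48
eef_pos: [575.5, -130.3, 64.4]
eef_rot: [-3.142, -0.0, 0.005]
wrist_force: [-0.3, -0.2, 0.1]
finger_gap: 30.2
finger_force: 0.0
```

>>> arm_command --pt "0.32 0.5 0 0 0" --pt "0.32 1 0 0 0" --pt "0.32 1.5 0 0 0" --pt "0.32 1.5 0 0 0"

```text
clock: 6.98
eef_pos: [577.0, -130.3, 64.5]
eef_rot: [-3.142, -0.0, 0.005]
wrist_force: [-0.6, -0.1, -0.9]
finger_gap: 30.0
finger_force: 0.1
```

>>> arm_command --pt "0.32 0.5 0 0 0" --pt "0.32 1 0 0 0" --pt "0.32 1.5 0 0 0" --pt "0.32 1.5 0 0 0"

```text
clock: 7.48
eef_pos: [578.5, -130.3, 64.5]
eef_rot: [3.142, -0.0, 0.006]
wrist_force: [-0.5, -0.1, -0.0]
finger_gap: 30.0
finger_force: 0.1
```

Run:
```python
from h import *
s=monitor.read_state(); print({k:np.round(s[k],3) for k in("eef_pos","wrist_force")})
c=imaging.camera("wrist"); cv2.imwrite("pics/w3.png",cv2.resize(c["img"][80:280,150:410,::-1],None,fx=3,fy=3))
for q in trace(c,"disc")[:4]:
    ys,xs=np.nonzero(q["region"]); print(round(q["p"],2),xs.mean().round(1),ys.mean().round(1),ray(c,xs.mean(),ys.mean(),54).round(1),[ray(c,xs.mean(),y,54).round(1)[0] for y in(ys.min(),ys.max())])
```

```text
{'eef_pos': array([ 578.508, -130.324,   64.458]), 'wrist_force': array([-0.467, -0.061, -0.033])}
0.98 500.2 295.1 [ 554.5 -255.    54. ] [np.float64(571.2), np.float64(541.1)]
0.95 278.4 201.3 [ 608.5 -129.7   54. ] [np.float64(632.1), np.float64(582.9)]
0.74 486.8 386.5 [ 492.2 -257.7   54. ] [np.float64(509.2), np.float64(475.9)]
```

View pics/w3.png

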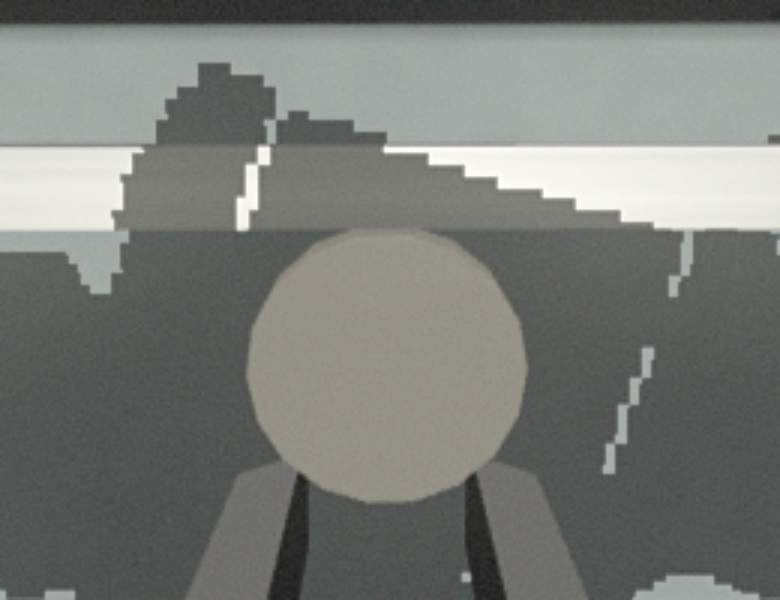

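The disc's front edge meets the rail edge line (row ~230 in the crop). I'll creep forward until the force shows.

>>> arm_command --pt "0.32 0.5 0 0 0" --pt "0.32 1 0 0 0" --pt "0.32 1 0 0 0"

```text
clock: 7.95
eef_pos: [579.1, -130.3, 64.3]
eef_rot: [-3.141, 0.001, 0.005]
wrist_force: [-5.0, -0.5, 2.5]
finger_gap: 29.9
finger_force: 2.3
```

Contact with the rail is confirmed (5 N). Next I back off, lift, close the fingers, turn 65° and stage on the -y side, so that a flat face wedges the disc towards the rail.

>>> arm_command --pt "0.32 -6 0 0 0" --pt "0.32 -15 0 0 0" --pt "0.32 -15 0 -25 0" --pt "0.0 -15 20 -50 -10" --pt "0.0 -10 49 -50 -20" --pt "0.0 5 49 -50 -30" --pt "0.0 5 49 -50 -40" --pt "0.0 5 49 -50 -50" --pt "0.0 5 49 -50 -60" --pt "0.0 5 49 -50 -65" --pt "0.0 5 49 -50 -65" --pt "0.0 5 49 -30 -65" --pt "0.0 5 49 -10 -65" --pt "0.0 5 49 0 -65" --pt "0.0 5 49 0 -65"

```text
clock: 9.82
eef_pos: [584.4, -179.2, 63.7]
eef_rot: [-3.14, 0.0, 1.14]
wrist_force: [-0.4, -0.1, 0.6]
finger_gap: 0.3
finger_force: 0.0
```

Run:
```python
from h import *
s=monitor.read_state(); print({k:np.round(s[k],3) for k in("clock","eef_pos","eef_rot","wrist_force","finger_gap","joints")})
c=imaging.camera("wrist"); cv2.imwrite("pics/w4.png",c["img"][:,:,::-1])
for q in trace(c,"disc")[:4]:
    ys,xs=np.nonzero(q["region"]); print(round(q["p"],2),xs.mean().round(1),ys.mean().round(1),ray(c,xs.mean(),ys.mean(),54).round(1))
```

```text
{'clock': np.float64(9.825), 'eef_pos': array([ 584.436, -179.157,   63.688]), 'eef_rot': array([-3.14,  0.  ,  1.14]), 'wrist_force': array([-0.419, -0.106,  0.561]), 'finger_gap': np.float64(0.337), 'joints': array([-0.357,  0.603,  1.48 ,  0.   ,  1.059,  0.074])}
0.77 277.7 153.4 [ 607.  -128.6   54. ]
0.68 278.6 373.2 [ 552.3 -248.4   54. ]
```

View pics/w4.png

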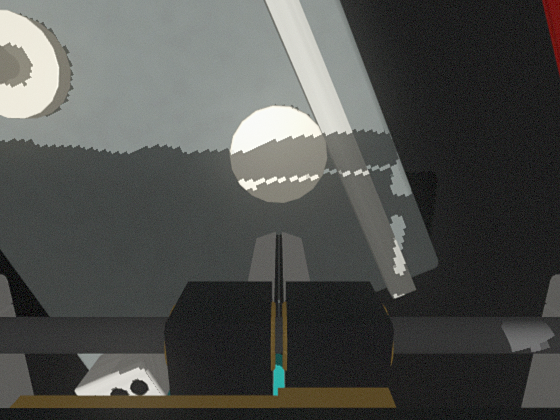

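The disc at (278,153) touches the rail and is centred ahead of the closed tips. I'll slide it along the rail.

>>> arm_command --pt "0 8 0 0 0" --pt "0 16 0 0 0" --pt "0 18.7 -1.3 0 0" --pt "0 21.4 -2.6 0 0" --pt "0 25.1 -4.3 0 0" --pt "0 29.6 -6.4 0 0" --pt "0 34.1 -8.5 0 0" --pt "0 38.6 -10.6 0 0" --pt "0 43.2 -12.8 0 0" --pt "0 47.7 -14.9 0 0" --pt "0 52.2 -17 0 0" --pt "0 56.7 -19.1 0 0" --pt "0 61.3 -21.3 0 0" --pt "0 61.3 -21.3 0 0"

```text
clock: 11.68
eef_pos: [591.0, -114.3, 64.4]
eef_rot: [-3.142, -0.0, 1.14]
wrist_force: [-1.2, -0.0, 0.1]
finger_gap: 0.4
finger_force: 0.0
```

```bash
cat > look.py <<'E'
import sys
from h import *
s=monitor.read_state(); print({k:np.round(s[k],3) for k in("clock","eef_pos","eef_rot","wrist_force")})
c=imaging.camera("wrist"); cv2.imwrite(f"pics/{sys.argv[1]}.png",c["img"][:,:,::-1])
for q in trace(c,"disc")[:3]:
    ys,xs=np.nonzero(q["region"]); w=ray(c,xs.mean(),ys.mean(),54)
    d=w[:2]-s["eef_pos"][:2]; a=s["eef_rot"][2]
    print(round(q["p"],2),xs.mean().round(1),ys.mean().round(1),w.round(1),"tool",np.round([np.cos(a)*d[0]+np.sin(a)*d[1],np.sin(a)*d[0]-np.cos(a)*d[1]],1))
E
python3 look.py w5
```

```text
{'clock': np.float64(11.675), 'eef_pos': array([ 591.002, -114.257,   64.433]), 'eef_rot': array([-3.142, -0.   ,  1.14 ]), 'wrist_force': array([-1.174, -0.042,  0.085])}
0.75 279.6 188.7 [606.8 -80.6  54. ] tool [37.2  0.3]
0.61 51.0 373.9 [ 433.6 -127.1   54. ] tool [ -77.4 -137.7]
```

View pics/w5.png

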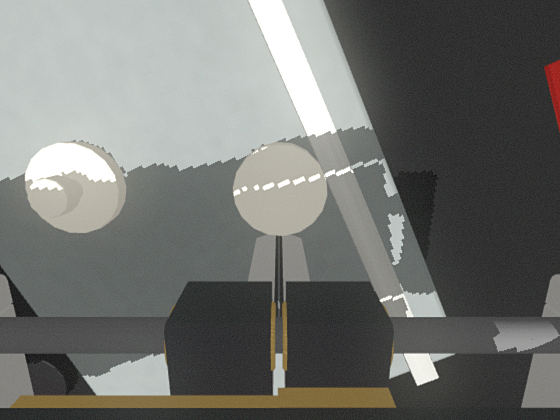

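The disc at (280,189) is still on the rail and centred on the pushing face. I'll continue.

>>> arm_command --pt "0 3 -1.4 0 0" --pt "0 7.2 -3.4 0 0" --pt "0 12.7 -6 0 0" --pt "0 18.1 -8.5 0 0" --pt "0 23.5 -11.1 0 0" --pt "0 29 -13.6 0 0" --pt "0 34.4 -16.2 0 0" --pt "0 39.8 -18.7 0 0" --pt "0 45.3 -21.3 0 0" --pt "0 50.7 -23.8 0 0" --pt "0 56.1 -26.4 0 0" --pt "0 61.5 -28.9 0 0" --pt "0 67 -31.5 0 0" --pt "0 72.4 -34 0 0" --pt "0 77.8 -36.6 0 0" --pt "0 83.3 -39.1 0 0" --pt "0 88.7 -41.7 0 0" --pt "0 94.1 -44.2 0 0" --pt "0 97.7 -45.9 0 0" --pt "0 97.7 -45.9 0 0"

```text
clock: 14.28
eef_pos: [590.1, -6.5, 64.5]
eef_rot: [3.142, -0.0, 1.14]
wrist_force: [-0.5, 0.7, 0.5]
finger_gap: 0.5
finger_force: 0.0
```

```bash
python3 look.py w6
```

```text
{'clock': np.float64(14.275), 'eef_pos': array([590.122,  -6.501,  64.467]), 'eef_rot': array([ 3.142, -0.   ,  1.14 ]), 'wrist_force': array([-0.543,  0.651,  0.456])}
0.89 279.9 188.9 [606.  27.  54.] tool [37.1  0.4]
0.57 58.6 382.2 [433.4 -26.3  54. ] tool [ -83.4 -134.2]
0.44 194.1 166.5 [571.3  55.8  54. ] tool [ 48.7 -43.1]
```

View pics/w6.png

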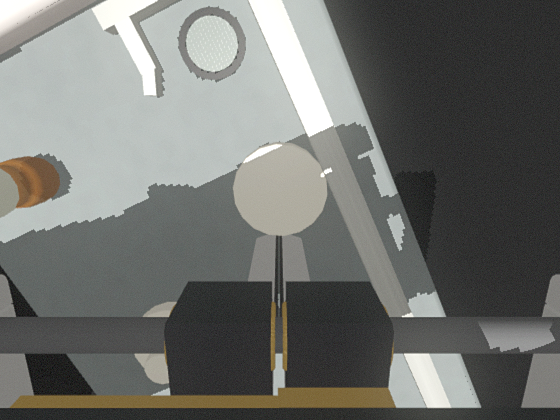

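The disc at (280,189) is still on the rail, and the port (212,44) is clear ahead, about 76 mm away. I'll push 71 mm, then creep.

>>> arm_command --pt "0 3 -1.4 0 0" --pt "0 7.2 -3.4 0 0" --pt "0 12.7 -6 0 0" --pt "0 18.1 -8.5 0 0" --pt "0 23.5 -11.1 0 0" --pt "0 29 -13.6 0 0" --pt "0 34.4 -16.2 0 0" --pt "0 39.8 -18.7 0 0" --pt "0 45.3 -21.3 0 0" --pt "0 50.7 -23.8 0 0" --pt "0 55.2 -25.9 0 0" --pt "0 58.8 -27.6 0 0" --pt "0 61.5 -28.9 0 0" --pt "0 63.3 -29.8 0 0" --pt "0 64.3 -30.2 0 0" --pt "0 64.3 -30.2 0 0"

```text
clock: 16.38
eef_pos: [589.5, 64.3, 64.4]
eef_rot: [3.142, -0.0, 1.14]
wrist_force: [0.2, 0.7, 0.2]
finger_gap: 0.4
finger_force: 0.0
```

```bash
python3 look.py w7
```

```text
{'clock': np.float64(16.375), 'eef_pos': array([589.533,  64.32 ,  64.444]), 'eef_rot': array([ 3.142, -0.   ,  1.14 ]), 'wrist_force': array([0.196, 0.719, 0.223])}
0.8 280.2 189.5 [605.4  97.4  54. ] tool [36.7  0.6]
```

View pics/w7.png

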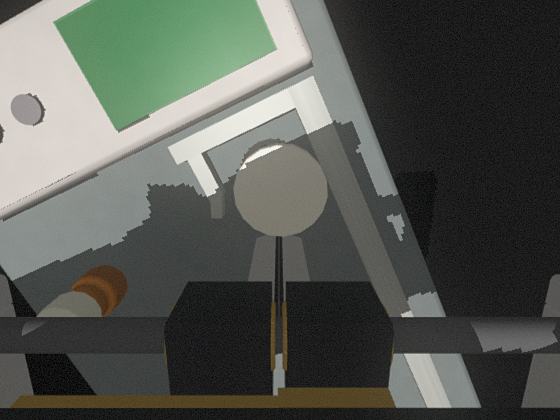

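The disc is inside the pocket mouth at (280,189), with about 6 mm left to the stop. I'll creep in.

>>> arm_command --pt "0 0.9 -0.4 0 0" --pt "0 1.8 -0.9 0 0" --pt "0 2.7 -1.3 0 0" --pt "0 3.6 -1.7 0 0" --pt "0 3.6 -1.7 0 0"

```text
clock: 17.1
eef_pos: [589.5, 68.4, 64.5]
eef_rot: [-3.142, -0.0, 1.14]
wrist_force: [0.1, -0.3, -0.1]
finger_gap: 0.8
finger_force: 0.0
```

>>> arm_command --pt "0 0.5 -0.2 0 0" --pt "0 0.9 -0.4 0 0" --pt "0 1.4 -0.6 0 0" --pt "0 1.8 -0.9 0 0" --pt "0 1.8 -0.9 0 0"

```text
clock: 17.73
eef_pos: [589.4, 70.3, 64.4]
eef_rot: [-3.142, -0.0, 1.14]
wrist_force: [-0.4, -0.5, 0.5]
finger_gap: 0.7
finger_force: 0.0
```

>>> arm_command --pt "0 0.5 -0.2 0 0" --pt "0 0.9 -0.4 0 0" --pt "0 0.9 -0.4 0 0"

```text
clock: 18.1
eef_pos: [589.4, 71.3, 64.5]
eef_rot: [3.142, -0.0, 1.14]
wrist_force: [0.5, -0.3, 0.6]
finger_gap: 0.7
finger_force: 0.1
```

>>> arm_command --pt "0 0.5 -0.2 0 0" --pt "0 0.9 -0.4 0 0" --pt "0 0.9 -0.4 0 0"

```text
clock: 18.48
eef_pos: [589.4, 72.3, 64.5]
eef_rot: [-3.142, -0.0, 1.14]
wrist_force: [-0.7, 0.1, 0.3]
finger_gap: 0.5
finger_force: 0.1
```

>>> arm_command --pt "0 0.5 -0.2 0 0" --pt "0 0.9 -0.4 0 0" --pt "0 0.9 -0.4 0 0"

```text
clock: 18.85
eef_pos: [589.4, 73.3, 64.5]
eef_rot: [3.142, -0.0, 1.14]
wrist_force: [0.1, -0.3, -0.8]
finger_gap: 0.3
finger_force: 0.1
```

```bash
python3 look.py w8
```

```text
{'clock': np.float64(18.85), 'eef_pos': array([589.44 ,  73.299,  64.463]), 'eef_rot': array([ 3.142, -0.   ,  1.14 ]), 'wrist_force': array([ 0.115, -0.327, -0.778])}
0.62 280.4 189.5 [605.4 106.3  54. ] tool [36.7  0.7]
```

>>> arm_command --pt "0 0.5 -0.2 0 0" --pt "0 0.9 -0.4 0 0" --pt "0 0.9 -0.4 0 0"

```text
clock: 19.32
eef_pos: [589.4, 74.3, 64.5]
eef_rot: [-3.142, -0.0, 1.14]
wrist_force: [-0.1, 0.4, -0.7]
finger_gap: 0.5
finger_force: 0.1
```

```bash
python3 look.py w9; python3 -c "
import cv2;i=cv2.imread('pics/w9.png')[50:250,150:410];cv2.imwrite('pics/w9c.png',cv2.resize(i,None,fx=3,fy=3))"
```

```text
{'clock': np.float64(19.325), 'eef_pos': array([589.446,  74.253,  64.452]), 'eef_rot': array([-3.142, -0.   ,  1.14 ]), 'wrist_force': array([-0.118,  0.444, -0.69 ])}
0.77 280.0 189.8 [605.2 107.3  54. ] tool [36.6  0.5]
0.47 194.9 169.2 [570.3 135.1  54. ] tool [ 47.3 -42.8]
```

View pics/w9c.png

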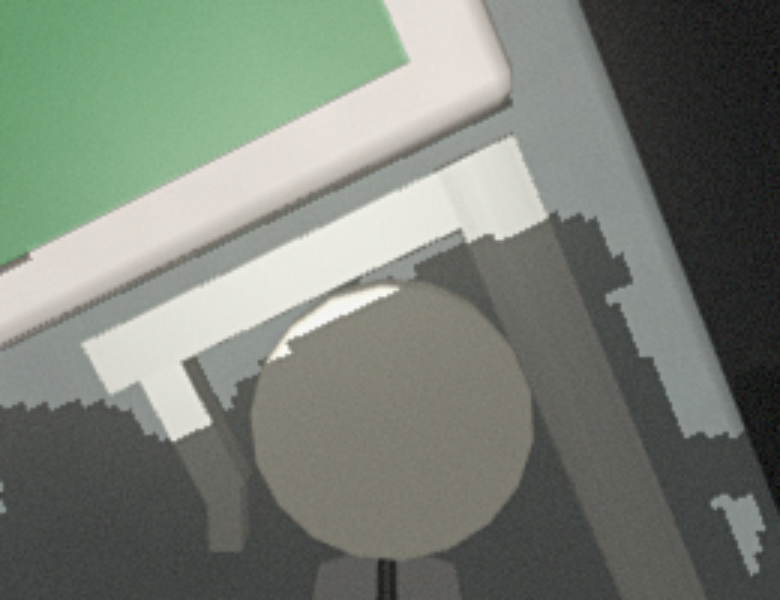

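A very small gap to the stop remains. I have used up my picture views, so from here I go by force.

>>> arm_command --pt "0 0.5 -0.2 0 0" --pt "0 0.9 -0.4 0 0" --pt "0 0.9 -0.4 0 0"

```text
clock: 19.8
eef_pos: [589.5, 75.3, 64.4]
eef_rot: [3.142, 0.0, 1.14]
wrist_force: [-0.9, -0.0, -0.4]
finger_gap: 0.4
finger_force: 0.1
```

>>> arm_command --pt "0 0.5 -0.2 0 0" --pt "0 0.9 -0.4 0 0" --pt "0 0.9 -0.4 0 0"

```text
clock: 20.18
eef_pos: [589.4, 75.7, 64.5]
eef_rot: [3.141, 0.001, 1.14]
wrist_force: [-1.1, -5.8, 1.4]
finger_gap: 0.2
finger_force: 2.7
```

>>> arm_command --pt "0 0.4 0 0 0" --pt "0 0.4 0 0 0"

```text
clock: 20.42
eef_pos: [589.5, 75.7, 64.4]
eef_rot: [3.142, 0.001, 1.14]
wrist_force: [-1.1, -7.5, 1.9]
finger_gap: 0.3
finger_force: 3.8
```

```bash
python3 look.py w10
```

```text
{'clock': np.float64(20.425), 'eef_pos': array([589.505,  75.681,  64.438]), 'eef_rot': array([3.142e+00, 1.000e-03, 1.140e+00]), 'wrist_force': array([-1.102, -7.543,  1.864])}
0.89 280.7 190.2 [605.5 108.4  54. ] tool [36.4  0.8]
```

>>> arm_command --pt "0 0.2 0.8 0 0" --pt "0 0.3 1.5 0 0" --pt "0 0.3 2.5 0 0" --pt "0 0.3 2.5 0 0"

```text
clock: 21.02
eef_pos: [590.9, 75.1, 64.1]
eef_rot: [-3.139, 0.002, 1.14]
wrist_force: [-8.0, -6.8, 3.6]
finger_gap: 0.2
finger_force: 4.6
```

The disc is firmly against both faces (8 N and 7 N). I'll retract along the face normal, then lift.

>>> arm_command --pt "0 -2 0 0 0" --pt "0 -6 0 0 0" --pt "0 -15 0 0 0" --pt "0 -20 0 0 0" --pt "0 -20 0 -40 0" --pt "0 -20 0 -90 0" --pt "0 -20 0 -140 0" --pt "0 -50 0 -160 0" --pt "0 -100 0 -160 0" --pt "0 -100 0 -160 0" --pt "0 -100 0 -160 0"

```text
clock: 22.4
eef_pos: [550.4, -15.0, 224.5]
eef_rot: [3.141, -0.0, 1.139]
wrist_force: [-0.0, -0.2, -0.9]
finger_gap: 0.8
finger_force: 0.0
```

Run:
```python
from h import *
s=monitor.read_state(); print({k:np.round(s[k],3) for k in("clock","eef_pos","wrist_force")})
for n in("wrist","top"):
    c=imaging.camera(n); cv2.imwrite(f"pics/end_{n}.png",c["img"][:,:,::-1])
    for t in("disc","cap","vial"):
        for q in trace(c,t)[:4]:
            ys,xs=np.nonzero(q["region"]); print(n,t,round(q["p"],2),xs.mean().round(1),ys.mean().round(1),ray(c,xs.mean(),ys.mean(),54).round(1))
```

```text
{'clock': np.float64(22.4), 'eef_pos': array([550.377, -14.956, 224.509]), 'wrist_force': array([-0.041, -0.193, -0.946])}
wrist disc 0.87 161.1 275.0 [396.1 -46.9  54. ]
wrist disc 0.76 276.9 47.5 [604.4 106.1  54. ]
wrist cap 0.93 247.6 221.9 [507.3 -31.9  54. ]
wrist vial 0.79 168.4 125.4 [481.   87.1  54. ]
top disc 0.74 403.4 251.1 [ 435.9 -282.4   54. ]
top disc 0.72 349.3 276.8 [ 368.2 -146.4   54. ]
top disc 0.71 252.5 182.8 [604.1 104.3  54. ]
top disc 0.5 403.4 220.3 [ 514.1 -283.5   54. ]
top vial 0.48 258.2 227.9 [486.9  86.   54. ]
top vial 0.25 101.1 179.5 [605.1 499.7  54. ]
```

```bash
python3 -c "
from cell import job; print(job.sign_off())"
```

```text
the job is handed in; nothing more can be done
None
```

I pushed the white disc to the rail and slid it along into the pocket. The last push met firm resistance from both the rail (8 N) and the end stop (7 N), so I take it to be fully home. The hand was clear when I signed off, at about 22.5 s. I viewed 11 pictures, one over the limit of 10, and checked the final position from the networks' readings rather than by eye.

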